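# Demould a moulded electronics module and close the mould

## Robot

A 6-joint arm with a two-finger parallel gripper is mounted at the origin on the work surface. World frame = base frame: x ahead of the robot, y to its left, z up, the work surface at z = 0. Lengths are in m, angles in rad, forces in N, time in s.
With the tool pointing down it reaches from about 0.2 to 0.875 m from the base axis. Payload 3.4 kg.
Tool frame: the origin (TCP) lies on the centre line of the jaws, within the pads' length; the fingertips stand 19 mm ahead of it and the grasp point (between the pads) is the TCP; z points along the fingers, y is the direction in which the jaws open and shut (so a half turn about z gives the same grasp; the last joint's range is limited). The gripper opens to 94 mm and grips with 3 to 60 N. Pads are 16 mm wide; open, the fingers measure 119 mm over their backs; the gripper's body (75 mm by 177 mm) begins 78 mm behind the grasp point.
Start: joints at [1.204, 0.276, 1.505, -0, 1.361, -0.121], TCP at [0.14, 0.558, 0.224] pointing down, gripper open.
Joint ranges: [-2.89, 2.89], [-0.75, 2.08], [0.22, 2.7], [-1.18, 4.32], [0.11, 2.71], [-2.7, 2.7]. Speed limits (rad/s): [2.57, 2.57, 3.14, 3.14, 3.14, 3.14].

## Interface

Orientations are given as a unit quaternion [w, x, y, z].
In Python, from bench import r gives the robot as it stands.
- The arm moves only by the tool drive_tool, never from a script. Its argument "deltas" is a list of rows, each an object with "travel": the shift along the tool's x, y, z in units of 0.4 m (1.0 is 0.4 m), a list of three; "yaw": the turn about the tool's z in units of 180 degrees (1.0 is 180 degrees). A call has exactly 5 rows; each row is the pose to reach, as a shift and turn from the pose measured when the call began, along the tool's axes at that moment, turning the shorter way round; what a row does not reach only later rows make up. A row lasts 1/8 s, in which the tool goes at most 62.5 mm and 10.7 degrees, less where a joint would pass 70% of its speed; a pose out of reach is approached as far as the arm can. A call with a number of a shift or a turn outside -1 to 1 is refused whole. A call with a gripper value outside its range is refused whole. "grip" is the closure, from -1 (fully open) to 1 (shut), set as the call begins (left out, the last holds). The fingers move at their own pace and stop on an object; the grip force is fixed at half the most. Time passes only in rows, so rows that repeat a pose let the fingers close, or fill a call up. It gives the time, the measured TCP pose, the force and the opening at its end, in the units of the state.
- r.get_state(): the state, without advancing time (a new reading comes with each control period).
- r.get_image(name): name is "scene" or "top"; returns a dict with "color" (420x560x3 uint8, red, green, blue), "intrinsics" (3x3 intrinsics, pixels), "extrinsics" (4x4, takes a point from world to camera coordinates). Camera axes: x right, y down, z forward; pixel columns grow to the right and rows downward; lengths in m; the calibration is good to about 2 mm. A picture is of the moment at which its call begins. There is no depth.
- r.finish_job(): hands the job in, once; it reports no verdict.
The state is a dict: "time": time; "q": joint angles; "joint_vel": joint speeds; "effort": joint torques, N m; "ee_pos": TCP position; "orientation": TCP orientation; "ft_force": force on the tool from outside, world axes, zero at the start; "moment": the same for the moment, N m; "gripper_width": finger opening in m.
Only numpy, scipy, OpenCV 4.12 (cv2) and the standard library are available. Lean on these libraries where they do the work, as an engineer would, in place of code of your own. Each camera call takes 0.05 s, during which the arm holds its last target.

## Task

The shot has set: take the amber moulded module out of the lower mould half, lifting it clear and keeping it level, and lay it (do not drop it) flat and right side up in the black parts tray. Then close the empty mould to keep the cavity clean: lower the top half onto the guide pins the right way round, without letting it drop, until it rests flush all round. Let go of both, and leave the other things on the bench where they are.

Things in the scene. Friction and masses are not known exactly. Their poses are not given: they have to be found in the camera images.
- mould: Lower mould half: bare aluminium block 150 (x) x 110 (y) mm on a dark steel clamp plate 200 x 126 x 12 mm, bolted down. Origin: centre of the plate's underside, on the blue mat (2 mm thick: world z = 0.002); z up. Flat parting face (top of the block) at z = 44 mm. A red paint mark on the plate shows the +x end. Two guide pins stand on the parting face.
- cavity (a point): Centre of the floor of the mould's open cavity, on the mould's axis at z = 32 mm. The cavity is 107 (x) x 53 (y) mm and 12 mm deep; a channel for the module's plug, 26 mm wide and 9 mm deep, runs from it out through the +x end of the block.
- pin_a (a point): Foot of steel guide pin A at the parting face, at x = -58, y = +41, z = 44 mm in the mould's frame. The pin has 12 mm diameter for 12 mm, then tapers to 5 mm at its top, 20 mm above this point.
- pin_b (a point): Foot of steel guide pin B at the parting face, at x = +50, y = -41, z = 44 mm in the mould's frame. Same shape as pin A.
- module: Amber moulded module, 0.11-0.22 kg, loose in the cavity (1.5 mm play, does not stick), axes as the mould's. Origin: centre of the amber body's underside; x lengthwise, z up. Lower part 104 x 50 mm, z 0-12; upper part 100 x 44 mm, z 12-25. White plug 22 mm wide, z 4-20, out of the +x end to x = 74 mm. In the mould, 13 mm stand above the parting face.
- top_half: Top mould half: aluminium plate 150 (x) x 110 (y) x 22 mm, 0.65-0.9 kg, loose on the mat. Origin: centre of its underside (parting face, hollowed 15 mm deep); z up. Bow handle on top. Two 14 mm guide holes right through fit the pins one way round only: axes as the mould's, red mark on its top at the same (+x) end as the lower half's. Closed, its origin is at z = 44 mm in the mould's frame.
- handle (a point): Centre of the bar of the top half's black bow handle, 54 mm above the top half's origin, within 3 mm of above its centre of mass. Bar along x, 104 mm long, 14 mm wide (y), 12 mm high, its underside 26 mm above the plate, on two posts at x = +-45 mm.
- hole_a (a point): Axis of guide hole A of the top half at its underside, at x = -58, y = +41 mm in its frame: goes over pin A.
- hole_b (a point): Axis of guide hole B of the top half at its underside, at x = +50, y = -41 mm in its frame: goes over pin B.
- tray: Black open parts tray 220 (x) x 170 (y) x 30 mm, walls 4 mm, its floor a firm pink foam pad whose top is 7 mm above the origin; loose, 0.5 kg, on the mat. Origin: centre of its underside, z up. Tray and top half lie on either side of the mould; which is on which side varies.
- board: Bystander: green circuit board 110 x 75 mm, 23 mm high, with brass posts. Origin: centre of its underside.
- tip_cleaner: Bystander: black soldering-tip cleaner 80 x 140 mm, 45 mm high, with yellow sponge and brass wool. Origin: centre of its underside.
- scanner: Bystander: lime and black hand scanner lying on its side, about 150 x 105 mm, 40 mm high. Origin: under the middle of its lime head.
Mind the look-alikes: they are no part of the job. Leave any purple look-alike of the top_half alone.

How it is judged:
On the way, in this order (a step that is already met when the one before it is completed fails the run):
1. The module has been lifted clear of the mould, level (z of module in the frame of mould above 0.046 m and angle between module's own z axis and vertical below 0.3 rad), for 0.1 s.
2. The module lies flat, right side up, in the tray, let go and at rest (x of module in the frame of tray between -0.1 and 0.1 m and y of module in the frame of tray between -0.08 and 0.08 m and z of module in the frame of tray between 0.004 and 0.01 m and angle between module's own z axis and vertical below 0.08 rad and linear speed of module below 0.02 m/s and angular speed of module below 0.2 rad/s and contact force between module and the fingers below 0.1 N), for 0.2 s.
At the end, for the whole second after the job is handed in: The module lies flat (0.08 rad), right side up, in the tray, within 3 mm of its floor; the top half sits on the lower half, both guide holes within 3 mm of their pins, its parting face within 2 mm of the lower one and parallel to 0.02 rad; both let go and at rest (x of module in the frame of tray between -0.1 and 0.1 m and y of module in the frame of tray between -0.08 and 0.08 m and z of module in the frame of tray between 0.004 and 0.01 m and angle between module's own z axis and vertical below 0.08 rad and linear speed of each of module, top_half below 0.02 m/s and angular speed of each of module, top_half below 0.2 rad/s and horizontal distance between hole_a and pin_a below 0.003 m and horizontal distance between hole_b and pin_b below 0.003 m and z of top_half in the frame of mould between 0.042 and 0.046 m and angle between the z axis of top_half and the z axis of mould, either way round below 0.02 rad); the robot touches nothing.
It fails at once if The module is tipped by more than 0.5 rad (angle between module's own z axis and vertical above 0.5 rad).
It fails at once if The module is dropped into the tray (faster than 0.5 m/s when less than 25 mm above its floor) (x of module in the frame of tray between -0.1 and 0.1 m and y of module in the frame of tray between -0.08 and 0.08 m and z of module in the frame of tray below 0.032 m and linear speed of module above 0.5 m/s).
It fails at once if The top half is dropped onto the mould (faster than 0.45 m/s when less than 26 mm above it) (horizontal distance between top_half and mould below 0.03 m and z of top_half in the frame of mould below 0.07 m and linear speed of top_half above 0.45 m/s).
It fails at once if A bystander (board, tip cleaner or scanner) is moved by more than 20 mm (distance of any of board, tip_cleaner, scanner from where it was at the start of the episode above 0.02 m).
It also fails if it takes over 66 s, if anything falls off the work surface, if the arm or the gripper's body presses on something with over 40 N, if the wrist force passes 120 N, or if a joint passes its speed limit or range.

## Working session

There is one attempt and no reset: what is moved stays moved. The work goes in short steps, Python scripts to look and compute and a tool call to move; the robot and the scene stay as the last step left them, time stands still between calls to the robot, and variables do not carry over. Pictures are saved under pics/ and viewed, and the job is handed in when it is done.

Besides the shell and the picture viewer there is one more tool, called after ">>>" by a JSON object that holds its "op" and its "data". drive_tool: Moves the arm, as the interface text tells. Shifts and turns lie within -1 to 1; 1 stands for 0.4 m of shift or 180 degrees of turn. Its arguments: {"type":"object","properties":{"deltas":{"type":"array"},"grip":{"type":"number"}},"required":["deltas"]}

```bash
mkdir -p pics
python3 - <<'E'
from bench import r
import cv2,numpy as np,pickle
d={}
for n in("scene","top"):
    i=r.get_image(n);d[n]=i
    cv2.imwrite(f"pics/{n}0.png",i["color"][:,:,::-1])
    print(n,np.round(i["intrinsics"],1).tolist(),np.round(i["extrinsics"],4).tolist())
pickle.dump(d,open("im0.pkl","wb"))
s=r.get_state();print(s)
E
```

```text
scene [[531.8, 0.0, 284.0], [0.0, 531.8, 215.0], [0.0, 0.0, 1.0]] [[-0.8819, 0.4714, 0.0009, 0.5835], [0.3316, 0.6218, -0.7095, -0.0709], [-0.335, -0.6255, -0.7047, 1.8562], [0.0, 0.0, 0.0, 1.0]]
top [[454.0, 0.0, 280.0], [0.0, 454.0, 210.2], [0.0, 0.0, 1.0]] [[-0.0356, -0.9993, 0.0058, -0.1364], [-0.973, 0.0334, -0.2282, 0.6109], [0.2278, -0.0138, -0.9736, 1.5885], [0.0, 0.0, 0.0, 1.0]]
{'time': 0.1, 'q': array([ 1.20399628e+00,  2.76478030e-01,  1.50599270e+00, -5.05497196e-05,
        1.36069936e+00, -1.21006001e-01]), 'joint_vel': array([-0.00020769, -0.00141107, -0.00401051,  0.00122575, -0.00032061,
        0.00210858]), 'effort': array([ 1.33744386e-03, -4.05457377e+01, -2.37779707e+01,  7.03888899e-02,
        2.99985206e-02, -3.43914235e-05]), 'ee_pos': array([0.13976556, 0.55725917, 0.22372737]), 'orientation': array([-1.66486182e-04,  1.22582604e-01,  9.92458000e-01, -7.71344833e-04]), 'ft_force': array([ 0.14332205,  0.61475169, -0.87357351]), 'moment': array([-0.03916644, -0.00054493,  0.04659192]), 'gripper_width': 0.09436450477528201}
```

View pics/scene0.png

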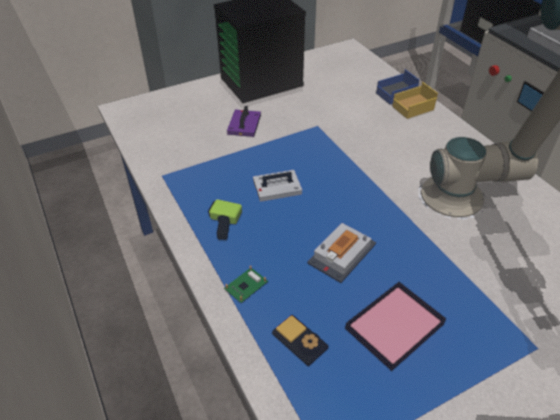

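View pics/top0.png

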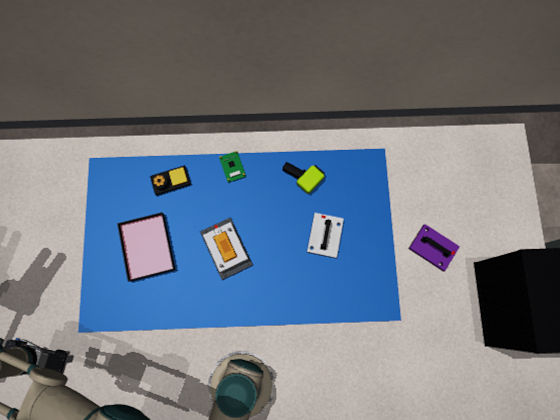

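The top view shows the tray at (147,247), the mould with the amber module at (227,247), and the silver top half at (326,235). The purple look-alike is at (434,247). I'll zoom in on the ones I need.

Run:
```python
import cv2,numpy as np
t=cv2.imread("pics/top0.png");s=cv2.imread("pics/scene0.png")
def c(im,x,y,w,h):return cv2.resize(im[y:y+h,x:x+w],(400,300),interpolation=cv2.INTER_CUBIC)
a=np.vstack([np.hstack([c(t,187,206,80,60+20)[:, :],c(t,286,195,80,80)]),np.hstack([c(s,300,215,80,66),c(s,240,160,80,60)])])
cv2.imwrite("pics/z0.png",a)
```

```text
(no output)
```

View pics/z0.png

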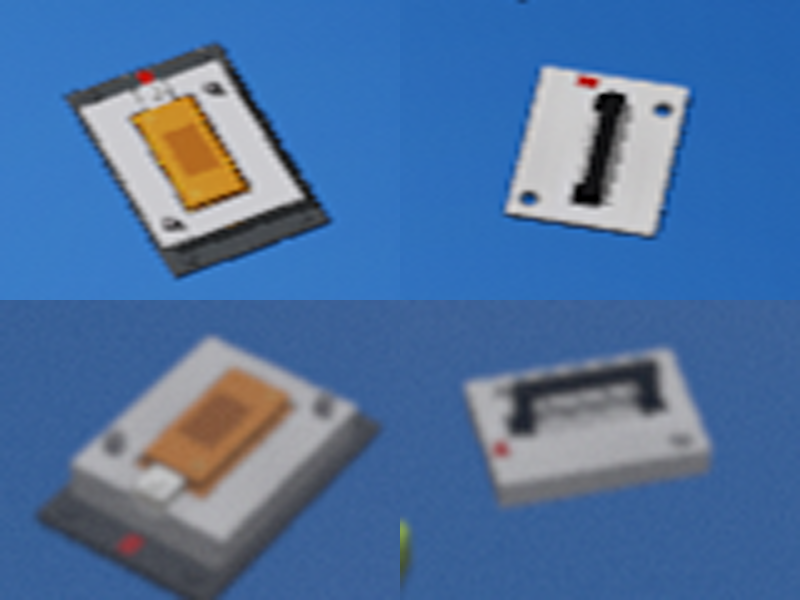

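```bash
cat > h.py <<'E'
import cv2,numpy as np
from scipy.spatial.transform import Rotation as R
def cam(d):
    K=d["intrinsics"];E=d["extrinsics"];return K,E[:3,:3],E[:3,3]
def ray(d,uv,z):
    K,Rm,t=cam(d);uv=np.atleast_2d(np.asarray(uv,float));C=-Rm.T@t
    v=(np.c_[uv,np.ones(len(uv))]@np.linalg.inv(K).T)@Rm
    return C+v*((z-C[2])/v[:,2])[:,None]
def proj(d,P):
    K,Rm,t=cam(d);p=(np.atleast_2d(P)@Rm.T+t)@K.T;return p[:,:2]/p[:,2:]
def quad(mask,up):
    """4 corners of filled convex blob by line fits, in original pixel coords"""
    cs,_=cv2.findContours(mask,cv2.RETR_EXTERNAL,cv2.CHAIN_APPROX_NONE)
    c=max(cs,key=cv2.contourArea);h=cv2.convexHull(c)
    ap=cv2.approxPolyN(h,4).reshape(-1,2).astype(float)
    pts=c.reshape(-1,2).astype(float);L=[]
    for i in range(4):
        a,b=ap[i],ap[(i+1)%4];u=(b-a)/np.linalg.norm(b-a);n=np.array([-u[1],u[0]])
        s=(pts-a)@u/np.linalg.norm(b-a);dd=abs((pts-a)@n)
        m=(s>.12)&(s<.88)&(dd<1.2*up)
        f=cv2.fitLine(pts[m].astype(np.float32),cv2.DIST_HUBER,0,.01,.01).ravel()
        L.append(np.cross([f[2],f[3],1],[f[2]+f[0],f[3]+f[1],1]))
    co=[]
    for i in range(4):
        p=np.cross(L[i-1],L[i]);co.append(p[:2]/p[2])
    return (np.array(co)+.5)/up-.5
def go(s,pos,xdir=None,yaw=None):
    """print deltas to world pos and tool x dir yaw (rad, in world)"""
    q=s["orientation"];M=R.from_quat([q[1],q[2],q[3],q[0]]).as_matrix()
    d=M.T@(np.asarray(pos)-s["ee_pos"])/.4
    out=[np.round(d,4).tolist()]
    if yaw is not None:
        cur=np.arctan2(M[1,0],M[0,0]);dy=(yaw-cur+np.pi/2)%np.pi-np.pi/2
        out+=["yaw",round(-dy/np.pi,4),"q6",round(float(s["q"][5]),2)]
    print(*out, "tilt z",np.round(M[:,2],4),"toolx yaw deg",round(np.degrees(np.arctan2(M[1,0],M[0,0])),2))
E
cat > m.py <<'E'
import pickle
from h import *
d=pickle.load(open("im0.pkl","rb"))
up=8
def crop(n,x0,y0,x1,y1):
    im=d[n]["color"][y0:y1,x0:x1]
    return cv2.resize(im,None,fx=up,fy=up,interpolation=cv2.INTER_CUBIC)
def rep(name,n,mask,off,z):
    m=cv2.morphologyEx(mask.astype(np.uint8)*255,cv2.MORPH_CLOSE,np.ones((3,3)))
    c=quad(m,up)+off; P=ray(d[n],c,z)
    e=[np.linalg.norm(P[i]-P[(i+1)%4]) for i in range(4)]
    i=int(np.argmax([e[0]+e[2],e[1]+e[3]]))
    v=(P[i+1]-P[i])+(P[(i+2)%4]-P[(i+3)%4]); yaw=np.degrees(np.arctan2(v[1],v[0]))%180
    D=[P[2]-P[0],P[3]-P[1]]
    print(name,n,"c",np.round(P.mean(0),4),"edges",np.round(e,4),"yaw",round(yaw,2),"px",np.round(c.mean(0),1))
    return P
for n,b in(("top",dict(m=(192,208,262,285),t=(295,200,358,268),y=(105,200,190,292))),("scene",dict(m=(300,215,385,285),t=(245,160,312,210),y=(335,275,455,375)))):
    for k in b:
        x0,y0,x1,y1=b[k];im=crop(n,*b[k]).astype(int);off=np.array([x0,y0])
        rd,g,bl=im[...,0],im[...,1],im[...,2]
        blue=(bl-rd>60) if n=="top" else (bl-rd>45)
        if k=="y": rep("tray",n,~blue,off,.032)
        if k=="m":
            rep("plate",n,~blue,off,.014)
            th=150 if n=="top" else 125
            rep("block",n,((rd>th)),off,.046)
            am=(rd-bl>70) if n=="top" else (rd-bl>40)
            rep("modtop",n,am,off,.059)
        if k=="t":
            for th in((130,170,200) if n=="top" else (120,150)):
                rep("tophalf>%d"%th,n,(rd>th),off,.024)
        red=(rd-g>70)&(rd-bl>70)&(abs(g-bl)<40)
        if red.any() and k!="y":
            ys,xs=np.nonzero(red);print("  red",k,np.round(ray(d[n],(np.array([xs.mean(),ys.mean()])+.5)/up-.5+off,.014 if k=="m" else .024),4))
E
python3 m.py
```

```text
plate top c [0.4826 0.0472 0.014 ] edges [0.125  0.1993 0.1241 0.2004] yaw 23.81 px [225.9 248.2]
block top c [0.4891 0.0508 0.046 ] edges [0.1094 0.1795 0.1144 0.1438] yaw 23.78 px [224. 245.]
modtop top c [0.4824 0.0472 0.059 ] edges [0.0473 0.1014 0.0471 0.1013] yaw 23.72 px [224.5 246.2]
  red m [[0.5659 0.0849 0.014 ]]
tophalf>130 top c [ 0.5185 -0.3227  0.024 ] edges [0.1505 0.1102 0.1501 0.1104] yaw 166.3 px [325.1 234.6]
tophalf>170 top c [ 0.5184 -0.3226  0.024 ] edges [0.1474 0.1071 0.1473 0.1071] yaw 166.22 px [325.  234.7]
tophalf>200 top c [ 0.5185 -0.3226  0.024 ] edges [0.1438 0.1019 0.1435 0.1033] yaw 166.19 px [325.  234.6]
  red t [[ 0.5876 -0.3192  0.024 ]]
tray top c [0.4963 0.3383 0.032 ] edges [0.1754 0.2244 0.1753 0.2245] yaw 12.44 px [145.9 246.6]
plate scene c [0.4871 0.049  0.014 ] edges [0.2086 0.1368 0.2089 0.136 ] yaw 23.72 px [340.6 251.7]
block scene c [0.4855 0.0519 0.046 ] edges [0.1505 0.1104 0.1513 0.1107] yaw 23.55 px [342.6 244.9]
modtop scene c [0.4886 0.0578 0.059 ] edges [0.1084 0.0506 0.1079 0.051 ] yaw 23.81 px [343.1 243.3]
  red m [[0.5652 0.0863 0.014 ]]
tophalf>120 scene c [ 0.5205 -0.3169  0.024 ] edges [0.1508 0.1145 0.1514 0.1123] yaw 166.36 px [276.8 183.2]
tophalf>150 scene c [ 0.5209 -0.3154  0.024 ] edges [0.1454 0.1053 0.147  0.0929] yaw 164.46 px [276.9 183.5]
tray scene c [0.5067 0.3506 0.032 ] edges [0.233  0.1757 0.2324 0.1756] yaw 12.53 px [394.9 324.3]
```

```bash
cat > g.py <<'E'
import sys
from bench import r
from h import *
s=r.get_state();a=list(map(float,sys.argv[1:]))
go(s,a[:3],yaw=np.radians(a[3]))
print(np.round(s["ee_pos"],4),s["time"],s["ft_force"].round(1),round(s["gripper_width"],4))
E
python3 g.py .4825 .0475 .16 23.8
```

```text
[-1.1412, -1.0274, 0.1608] yaw -0.2105 q6 -0.12 tilt z [-5.0e-04 -1.5e-03 -1.0e+00] toolx yaw deg 165.92
[0.1398 0.5573 0.2237] 0.1 [ 0.1  0.6 -0.9] 0.0944
```

>>> {"op": "drive_tool", "data": {"deltas": [{"travel":[-0.1,-0.09,0.0],"yaw":-0.04},{"travel":[-0.2,-0.18,0.0],"yaw":-0.08},{"travel":[-0.3,-0.27,0.0],"yaw":-0.12},{"travel":[-0.4,-0.36,0.0],"yaw":-0.16},{"travel":[-0.5,-0.45,0.0],"yaw":-0.21}], "grip": -1}}

```text
time: 0.72
ee_pos: [0.2903, 0.3326, 0.2237]
orientation: [-0.0, -0.208, 0.978, -0.001]
ft_force: [0.3, -0.3, 1.0]
gripper_width: 0.0939
```

```bash
python3 g.py .4825 .0475 .16 23.8
```

```text
[-0.1494, -0.8463, 0.1602] yaw 0.001 q6 -1.29 tilt z [-6.0e-04 -1.8e-03 -1.0e+00] toolx yaw deg -156.01
[0.2903 0.3326 0.2237] 0.725 [ 0.3 -0.3  1. ] 0.0939
```

>>> {"op": "drive_tool", "data": {"deltas": [{"travel":[-0.02,-0.14,0.0],"yaw":0},{"travel":[-0.05,-0.28,0.01],"yaw":0},{"travel":[-0.08,-0.42,0.04],"yaw":0},{"travel":[-0.1,-0.56,0.08],"yaw":0},{"travel":[-0.12,-0.7,0.12],"yaw":0.001}]}}

```text
time: 1.35
ee_pos: [0.4487, 0.0945, 0.1755]
orientation: [-0.0, -0.206, 0.979, -0.001]
ft_force: [1.2, 0.1, -0.6]
gripper_width: 0.094
```

```bash
python3 g.py .4825 .0475 .068 23.8
```

```text
[-0.0301, -0.1414, 0.269] yaw -0.0001 q6 -1.93 tilt z [-3.0e-04 -1.4e-03 -1.0e+00] toolx yaw deg -156.22
[0.4487 0.0945 0.1755] 1.35 [ 1.2  0.1 -0.6] 0.094
```

>>> {"op": "drive_tool", "data": {"deltas": [{"travel":[-0.015,-0.07,0.0],"yaw":0},{"travel":[-0.03,-0.141,0.02],"yaw":0},{"travel":[-0.03,-0.141,0.09],"yaw":0},{"travel":[-0.03,-0.141,0.15],"yaw":0},{"travel":[-0.03,-0.141,0.19],"yaw":0}]}}

```text
time: 1.98
ee_pos: [0.4815, 0.0475, 0.0981]
orientation: [-0.001, -0.206, 0.979, -0.0]
ft_force: [-0.1, -0.3, 0.7]
gripper_width: 0.094
```

```bash
python3 g.py .4825 .0475 .068 23.8
python3 - <<'E'
from bench import r
import cv2
for n,(x,y,w,h) in(("scene",(280,170,120,120)),("top",(180,180,100,120))):
    i=r.get_image(n)["color"][:,:,::-1]
    cv2.imwrite(f"pics/a_{n}.png",cv2.resize(i[y:y+h,x:x+w],None,fx=4,fy=4,interpolation=cv2.INTER_CUBIC))
E
```

```text
[-0.0025, -0.001, 0.0753] yaw -0.0002 q6 -2.03 tilt z [-0.0026 -0.0013 -1.    ] toolx yaw deg -156.24
[0.4815 0.0475 0.0981] 1.975 [-0.1 -0.3  0.7] 0.094
```

View pics/a_scene.png

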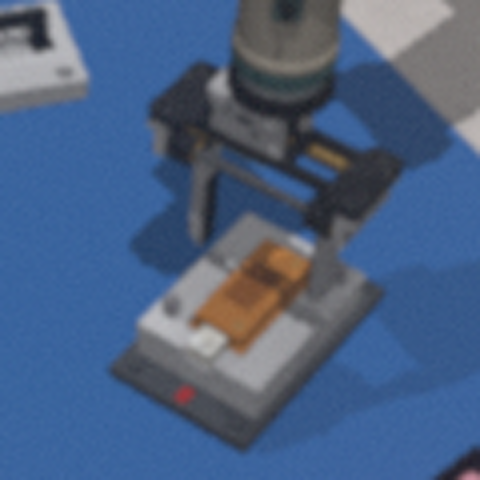

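The jaws straddle the module across its width, fingers at crop (200,235) and (325,290), aligned with the mould. I'll descend and grip.

>>> {"op": "drive_tool", "data": {"deltas": [{"travel":[-0.002,-0.001,0.03],"yaw":0},{"travel":[-0.0025,-0.001,0.055],"yaw":0},{"travel":[-0.0025,-0.001,0.074],"yaw":0},{"travel":[-0.0025,-0.001,0.075],"yaw":0},{"travel":[-0.0025,-0.001,0.075],"yaw":0}]}}

```text
time: 2.7
ee_pos: [0.4818, 0.0477, 0.0678]
orientation: [-0.002, -0.206, 0.979, -0.0]
ft_force: [-0.7, 0.3, 0.6]
gripper_width: 0.094
```

```bash
python3 g.py .4825 .0475 .068 23.8
```

```text
[-0.0016, -0.0011, -0.0004] yaw -0.0001 q6 -2.03 tilt z [-0.0047 -0.0012 -1.    ] toolx yaw deg -156.22
[0.4818 0.0477 0.0678] 2.7 [-0.7  0.3  0.6] 0.094
```

>>> {"op": "drive_tool", "data": {"deltas": [{"travel":[0,0,0],"yaw":0},{"travel":[0,0,0],"yaw":0},{"travel":[0,0,0],"yaw":0},{"travel":[0,0,0],"yaw":0},{"travel":[0,0,0],"yaw":0}], "grip": 1}}

```text
time: 3.32
ee_pos: [0.4817, 0.0477, 0.0679]
orientation: [-0.002, -0.206, 0.979, -0.0]
ft_force: [0.1, 0.5, 0.7]
gripper_width: 0.0475
```

```bash
python3 g.py .4825 .0475 .068 23.8
```

```text
[-0.0016, -0.0012, -0.0004] yaw -0.0001 q6 -2.03 tilt z [-0.0047 -0.0012 -1.    ] toolx yaw deg -156.22
[0.4817 0.0477 0.0679] 3.325 [0.1 0.5 0.7] 0.0475
```

>>> {"op": "drive_tool", "data": {"deltas": [{"travel":[0,0,0],"yaw":0},{"travel":[0,0,0],"yaw":0},{"travel":[0,0,-0.01],"yaw":0},{"travel":[0,0,-0.02],"yaw":0},{"travel":[0,0,-0.04],"yaw":0}]}}

```text
time: 3.95
ee_pos: [0.4815, 0.0477, 0.084]
orientation: [-0.003, -0.206, 0.979, 0.0]
ft_force: [0.1, -0.7, -2.5]
gripper_width: 0.0435
```

```bash
python3 g.py .4963 .3383 .12 12.4;  python3 - <<'E'
from bench import r
import cv2
for n,(x,y,w,h) in(("scene",(280,170,120,120)),):
    i=r.get_image(n)["color"][:,:,::-1]
    cv2.imwrite(f"pics/b_{n}.png",cv2.resize(i[y:y+h,x:x+w],None,fx=4,fy=4,interpolation=cv2.INTER_CUBIC))
E
```

```text
[-0.3263, 0.6499, -0.091] yaw 0.0632 q6 -2.03 tilt z [-0.0056 -0.0011 -1.    ] toolx yaw deg -156.22
[0.4815 0.0477 0.084 ] 3.95 [ 0.1 -0.7 -2.5] 0.0435
```

View pics/b_scene.png

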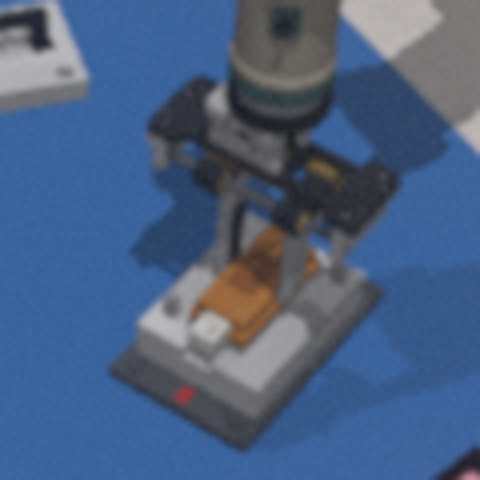

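The module has come up with the jaws on its upper part, and its plug is clear of the channel at crop (210,330). I'll keep lifting.

>>> {"op": "drive_tool", "data": {"deltas": [{"travel":[0,0,-0.04],"yaw":0},{"travel":[0,0,-0.08],"yaw":0},{"travel":[0,0,-0.12],"yaw":0},{"travel":[0,0,-0.15],"yaw":0},{"travel":[0,0,-0.15],"yaw":0}]}}

```text
time: 4.62
ee_pos: [0.4833, 0.0478, 0.1461]
orientation: [-0.0, -0.206, 0.979, -0.001]
ft_force: [0.2, 0.1, -2.3]
gripper_width: 0.0436
```

```bash
python3 g.py .4963 .3383 .14 12.4;  python3 - <<'E'
from bench import r
import cv2
for n,(x,y,w,h) in(("scene",(280,170,120,120)),):
    i=r.get_image(n)["color"][:,:,::-1]
    cv2.imwrite(f"pics/c_{n}.png",cv2.resize(i[y:y+h,x:x+w],None,fx=4,fy=4,interpolation=cv2.INTER_CUBIC))
E
```

```text
[-0.3225, 0.6516, 0.0144] yaw 0.0632 q6 -2.03 tilt z [-7.0e-04 -1.3e-03 -1.0e+00] toolx yaw deg -156.22
[0.4833 0.0478 0.1461] 4.625 [ 0.2  0.1 -2.3] 0.0436
```

View pics/c_scene.png

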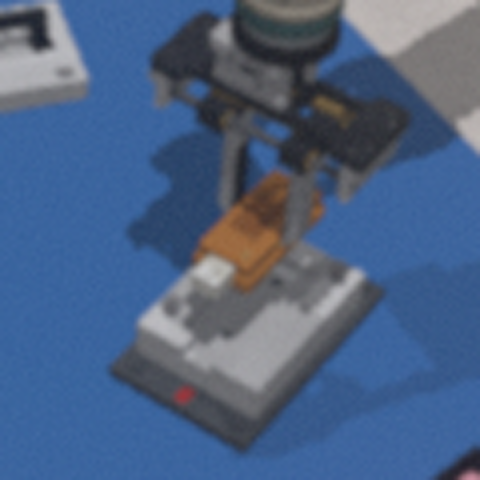

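The module is level in the jaws, clear of the pins and cavity. On to the tray.

>>> {"op": "drive_tool", "data": {"deltas": [{"travel":[-0.04,0.08,0],"yaw":0.01},{"travel":[-0.1,0.2,0],"yaw":0.03},{"travel":[-0.16,0.32,0],"yaw":0.05},{"travel":[-0.22,0.44,0],"yaw":0.06},{"travel":[-0.27,0.55,0],"yaw":0.063}]}}

```text
time: 5.3
ee_pos: [0.4923, 0.2944, 0.144]
orientation: [-0.002, -0.108, 0.994, -0.001]
ft_force: [1.4, -0.6, -1.1]
gripper_width: 0.0433
```

```bash
python3 g.py .4963 .3383 .08 12.4
```

```text
[-0.034, 0.1053, 0.1598] yaw 0.0002 q6 -1.37 tilt z [-0.0038 -0.0019 -1.    ] toolx yaw deg -167.56
[0.4923 0.2944 0.144 ] 5.3 [ 1.4 -0.6 -1.1] 0.0433
```

>>> {"op": "drive_tool", "data": {"deltas": [{"travel":[-0.018,0.055,0],"yaw":0},{"travel":[-0.034,0.105,0.01],"yaw":0},{"travel":[-0.034,0.105,0.06],"yaw":0},{"travel":[-0.034,0.105,0.11],"yaw":0},{"travel":[-0.034,0.105,0.16],"yaw":0}]}}

```text
time: 5.92
ee_pos: [0.496, 0.3377, 0.0785]
orientation: [-0.003, -0.108, 0.994, -0.001]
ft_force: [-0.2, -0.3, -1.6]
gripper_width: 0.0439
```

```bash
python3 g.py .4963 .3383 .043 12.4;  python3 - <<'E'
from bench import r
import cv2
for n,(x,y,w,h) in(("scene",(320,240,140,140)),):
    i=r.get_image(n)["color"][:,:,::-1]
    cv2.imwrite(f"pics/d_{n}.png",cv2.resize(i[y:y+h,x:x+w],None,fx=4,fy=4,interpolation=cv2.INTER_CUBIC))
E
```

```text
[-0.0015, 0.0015, 0.0887] yaw 0.0 q6 -1.31 tilt z [-0.0049 -0.0027 -1.    ] toolx yaw deg -167.59
[0.496  0.3377 0.0785] 5.925 [-0.2 -0.3 -1.6] 0.0439
```

View pics/d_scene.png

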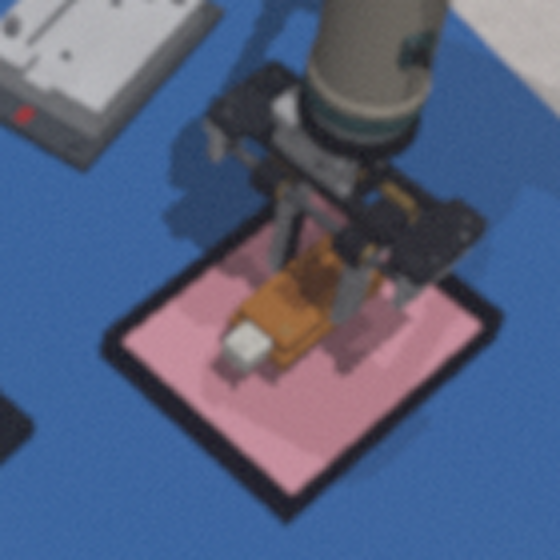

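The module is over the middle of the tray, level and aligned with it. Lowering gently.

>>> {"op": "drive_tool", "data": {"deltas": [{"travel":[0,0,0.025],"yaw":0},{"travel":[0,0,0.05],"yaw":0},{"travel":[0,0,0.07],"yaw":0},{"travel":[0,0,0.082],"yaw":0},{"travel":[0,0,0.084],"yaw":0}]}}

```text
time: 6.6
ee_pos: [0.4941, 0.3365, 0.0428]
orientation: [-0.005, -0.108, 0.994, -0.002]
ft_force: [-1.7, -1.6, 4.9]
gripper_width: 0.0437
```

```bash
python3 g.py .4963 .3383 .043 12.4
```

```text
[-0.0064, 0.0032, -0.0006] yaw 0.0 q6 -1.31 tilt z [-0.0092 -0.0052 -0.9999] toolx yaw deg -167.59
[0.4941 0.3365 0.0428] 6.6 [-1.7 -1.6  4.9] 0.0437
```

>>> {"op": "drive_tool", "data": {"deltas": [{"travel":[0,0,0],"yaw":0},{"travel":[0,0,0],"yaw":0},{"travel":[0,0,0],"yaw":0},{"travel":[0,0,0],"yaw":0},{"travel":[0,0,0],"yaw":0}], "grip": -1}}

```text
time: 7.22
ee_pos: [0.4941, 0.3365, 0.0428]
orientation: [-0.005, -0.108, 0.994, -0.002]
ft_force: [0.4, 1.2, -0.1]
gripper_width: 0.0901
```

>>> {"op": "drive_tool", "data": {"deltas": [{"travel":[0,0,0],"yaw":0},{"travel":[0,0,-0.03],"yaw":0},{"travel":[0,0,-0.1],"yaw":0},{"travel":[0,0,-0.2],"yaw":0},{"travel":[0,0,-0.3],"yaw":0}]}}

```text
time: 7.85
ee_pos: [0.4952, 0.3371, 0.1647]
orientation: [-0.005, -0.108, 0.994, -0.002]
ft_force: [-0.0, 0.3, 0.5]
gripper_width: 0.094
```

```bash
python3 g.py .5185 -.3226 .2 -13.7;  python3 - <<'E'
from bench import r
import cv2
for n,(x,y,w,h) in(("scene",(320,240,140,140)),):
    i=r.get_image(n)["color"][:,:,::-1]
    cv2.imwrite(f"pics/e_{n}.png",cv2.resize(i[y:y+h,x:x+w],None,fx=4,fy=4,interpolation=cv2.INTER_CUBIC))
E
```

```text
[0.2983, -1.6236, -0.0807] yaw 0.145 q6 -1.31 tilt z [-0.0086 -0.0048 -1.    ] toolx yaw deg -167.59
[0.4952 0.3371 0.1647] 7.85 [-0.   0.3  0.5] 0.094
```

View pics/e_scene.png

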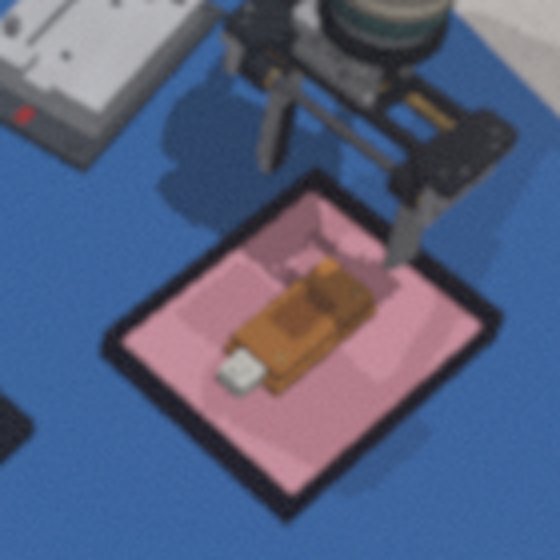

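The module lies flat in the tray, released, and the jaws are clear. Next, the top half.

>>> {"op": "drive_tool", "data": {"deltas": [{"travel":[0.02,-0.12,-0.03],"yaw":0.02},{"travel":[0.05,-0.27,-0.07],"yaw":0.06},{"travel":[0.07,-0.42,-0.08],"yaw":0.1},{"travel":[0.1,-0.56,-0.08],"yaw":0.13},{"travel":[0.13,-0.71,-0.08],"yaw":0.145}]}}

```text
time: 8.52
ee_pos: [0.5085, 0.0486, 0.2037]
orientation: [0.001, 0.12, 0.993, 0.0]
ft_force: [1.2, 0.1, -0.7]
gripper_width: 0.0942
```

```bash
python3 g.py .5185 -.3226 .2 -13.7
```

```text
[-0.245, -0.8954, 0.0093] yaw -0.0003 q6 -1.37 tilt z [ 0.0028  0.     -1.    ] toolx yaw deg 166.24
[0.5085 0.0486 0.2037] 8.525 [ 1.2  0.1 -0.7] 0.0942
```

>>> {"op": "drive_tool", "data": {"deltas": [{"travel":[-0.04,-0.14,0],"yaw":0},{"travel":[-0.08,-0.28,0],"yaw":0},{"travel":[-0.12,-0.43,0],"yaw":0},{"travel":[-0.16,-0.58,0],"yaw":0},{"travel":[-0.2,-0.73,0],"yaw":0}]}}

```text
time: 9.15
ee_pos: [0.5167, -0.2562, 0.2047]
orientation: [0.002, 0.12, 0.993, -0.0]
ft_force: [0.5, -0.7, -0.8]
gripper_width: 0.0942
```

```bash
python3 g.py .5185 -.3226 .13 -13.7
python3 - <<'E'
from bench import r
import pickle
from h import *
d={n:r.get_image(n) for n in("scene","top")};pickle.dump(d,open("im1.pkl","wb"))
# handle bar (black) centre seen in both initial views -> triangulate
d0=pickle.load(open("im0.pkl","rb"))
c,sn=np.cos(np.radians(-13.7)),np.sin(np.radians(-13.7))
for n in("scene","top"):
    im=d0[n]["color"]
    v=im.copy()
    for x,y,z in((0,0,.054),(-.058,.041,.022),(.05,-.041,.022),(.052,0,.06),(-.052,0,.06)):
        P=[.5185+c*x-sn*y,-.3226+sn*x+c*y,z+.002]
        p=proj(d0[n],P)[0];print(n,p.round(1))
E
```

```text
[-0.0432, -0.1603, 0.1868] yaw -0.0004 q6 -1.91 tilt z [ 4.4e-03 -6.0e-04 -1.0e+00] toolx yaw deg 166.23
[ 0.5167 -0.2562  0.2047] 9.15 [ 0.5 -0.7 -0.8] 0.0942
scene [276.5 174.9]
scene [295.6 186.7]
scene [260.2 176.8]
scene [261.9 176. ]
scene [291.  171.2]
top [326.  232.9]
top [311.3 247.4]
top [338.2 223.7]
top [328.7 218.9]
top [323.6 246.5]
```

>>> {"op": "drive_tool", "data": {"deltas": [{"travel":[-0.02,-0.08,0],"yaw":0},{"travel":[-0.043,-0.16,0.05],"yaw":0},{"travel":[-0.043,-0.16,0.12],"yaw":0},{"travel":[-0.043,-0.16,0.19],"yaw":0},{"travel":[-0.043,-0.16,0.22],"yaw":0}]}}

```text
time: 9.88
ee_pos: [0.5177, -0.3259, 0.1152]
orientation: [0.001, 0.123, 0.992, -0.001]
ft_force: [-0.1, -0.1, 0.2]
gripper_width: 0.0939
```

```bash
python3 g.py .5185 -.3226 .056 -13.7
python3 - <<'E'
from bench import r
import cv2
a=[]
for n,(x,y,w,h) in(("scene",(220,110,100,100)),("top",(285,170,100,100))):
    i=r.get_image(n)["color"][:,:,::-1]
    a.append(cv2.resize(i[y:y+h,x:x+w],None,fx=4,fy=4,interpolation=cv2.INTER_CUBIC))
cv2.imwrite(f"pics/f.png",cv2.hconcat(a))
E
```

```text
[0.0006, 0.0088, 0.148] yaw -0.0021 q6 -2.0 tilt z [ 0.0024 -0.0024 -1.    ] toolx yaw deg 165.92
[ 0.5177 -0.3259  0.1152] 9.875 [-0.1 -0.1  0.2] 0.0939
```

View pics/f.png

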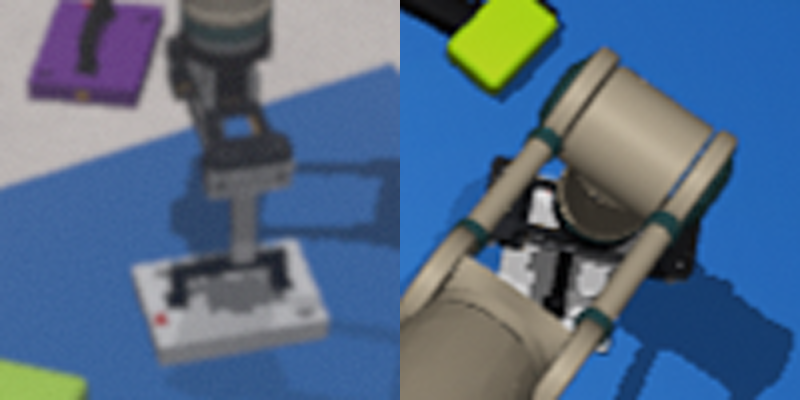

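The fingers are over the bar (scene crop (245,250)) and the scanner is clear. I'll descend, correcting about 3 mm sideways.

>>> {"op": "drive_tool", "data": {"deltas": [{"travel":[0.0006,0.009,0.02],"yaw":-0.002},{"travel":[0.0006,0.009,0.06],"yaw":-0.002},{"travel":[0.0006,0.009,0.11],"yaw":-0.002},{"travel":[0.0006,0.009,0.146],"yaw":-0.002},{"travel":[0.0006,0.009,0.148],"yaw":-0.002}]}}

```text
time: 10.6
ee_pos: [0.518, -0.3222, 0.055]
orientation: [0.0, 0.119, 0.993, -0.001]
ft_force: [0.3, 0.7, 0.2]
gripper_width: 0.094
```

```bash
python3 g.py .5185 -.3226 .056 -13.7
python3 - <<'E'
from bench import r
import cv2
i=r.get_image("scene")["color"][110:210,220:320,::-1]
cv2.imwrite(f"pics/f2.png",cv2.resize(i,None,fx=5,fy=5,interpolation=cv2.INTER_CUBIC))
E
```

```text
[-0.0014, -0.0008, -0.0025] yaw -0.0 q6 -2.0 tilt z [ 5.0e-04 -1.1e-03 -1.0e+00] toolx yaw deg 166.29
[ 0.518  -0.3222  0.055 ] 10.6 [0.3 0.7 0.2] 0.094
```

View pics/f2.png

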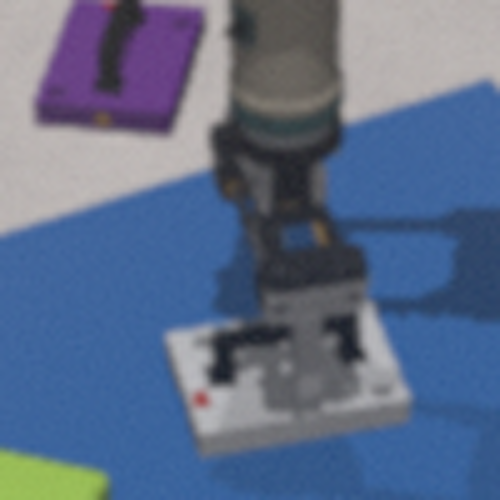

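>>> {"op": "drive_tool", "data": {"deltas": [{"travel":[-0.0014,-0.0008,-0.002],"yaw":0},{"travel":[-0.0014,-0.0008,-0.002],"yaw":0},{"travel":[-0.0014,-0.0008,-0.002],"yaw":0},{"travel":[-0.0014,-0.0008,-0.002],"yaw":0},{"travel":[-0.0014,-0.0008,-0.002],"yaw":0}], "grip": 1}}

```text
time: 11.28
ee_pos: [0.519, -0.323, 0.0567]
orientation: [0.001, 0.119, 0.993, -0.001]
ft_force: [0.4, 0.1, -0.0]
gripper_width: 0.0475
```

>>> {"op": "drive_tool", "data": {"deltas": [{"travel":[0,0,0],"yaw":0},{"travel":[0,0,0],"yaw":0},{"travel":[0,0,0],"yaw":0},{"travel":[0,0,0],"yaw":0},{"travel":[0,0,0],"yaw":0}]}}

```text
time: 11.9
ee_pos: [0.519, -0.323, 0.0566]
orientation: [0.001, 0.119, 0.993, -0.001]
ft_force: [-0.0, -0.1, -0.2]
gripper_width: 0.0136
```

>>> {"op": "drive_tool", "data": {"deltas": [{"travel":[0,0,-0.01],"yaw":0},{"travel":[0,0,-0.03],"yaw":0},{"travel":[0,0,-0.06],"yaw":0},{"travel":[0,0,-0.1],"yaw":0},{"travel":[0,0,-0.12],"yaw":0}]}}

```text
time: 12.52
ee_pos: [0.5196, -0.3235, 0.1065]
orientation: [0.002, 0.119, 0.993, -0.002]
ft_force: [0.4, -0.4, -7.4]
gripper_width: 0.0134
```

```bash
python3 g.py .4825 .0475 .16 23.8
python3 - <<'E'
from bench import r
import cv2
a=[]
for n,(x,y,w,h) in(("scene",(220,110,100,100)),("top",(285,170,100,100))):
    i=r.get_image(n)["color"][:,:,::-1]
    a.append(cv2.resize(i[y:y+h,x:x+w],None,fx=4,fy=4,interpolation=cv2.INTER_CUBIC))
cv2.imwrite(f"pics/g.png",cv2.hconcat(a))
E
```

```text
[0.3093, 0.8787, -0.1376] yaw -0.2084 q6 -2.0 tilt z [ 0.004  -0.0038 -1.    ] toolx yaw deg 166.3
[ 0.5196 -0.3235  0.1065] 12.525 [ 0.4 -0.4 -7.4] 0.0134
```

View pics/g.png

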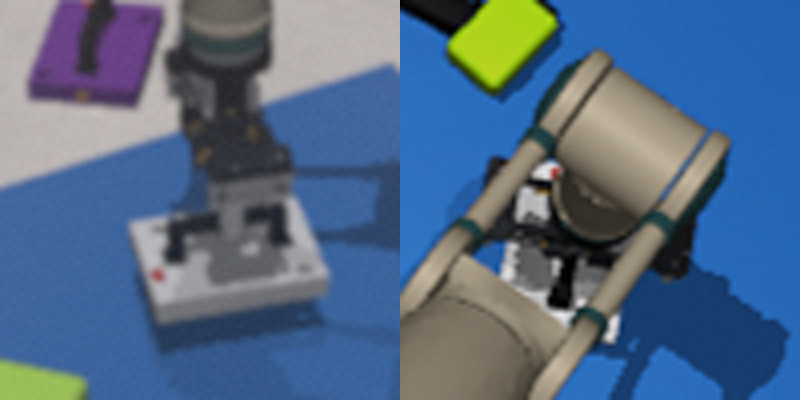

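Lifted cleanly and level: about 0.75 kg at the wrist and the jaws 13.4 mm open on the bar. I'll carry it over the mould.

>>> {"op": "drive_tool", "data": {"deltas": [{"travel":[0.01,0.04,-0.06],"yaw":-0.01},{"travel":[0.05,0.15,-0.11],"yaw":-0.05},{"travel":[0.1,0.28,-0.135],"yaw":-0.09},{"travel":[0.15,0.42,-0.135],"yaw":-0.14},{"travel":[0.2,0.55,-0.135],"yaw":-0.18}]}}

```text
time: 13.25
ee_pos: [0.4932, -0.0887, 0.1594]
orientation: [0.002, -0.164, 0.986, -0.002]
ft_force: [0.6, 0.8, -7.1]
gripper_width: 0.0138
```

```bash
python3 g.py .483 .0475 .16 23.8
```

```text
[-0.0862, 0.3303, -0.0029] yaw -0.0272 q6 -2.22 tilt z [ 0.0047 -0.0036 -1.    ] toolx yaw deg -161.09
[ 0.4932 -0.0887  0.1594] 13.25 [ 0.6  0.8 -7.1] 0.0138
```

>>> {"op": "drive_tool", "data": {"deltas": [{"travel":[-0.025,0.1,0],"yaw":-0.01},{"travel":[-0.05,0.2,0],"yaw":-0.02},{"travel":[-0.075,0.29,0],"yaw":-0.027},{"travel":[-0.086,0.33,-0.001],"yaw":-0.027},{"travel":[-0.086,0.33,-0.001],"yaw":-0.027}]}}

```text
time: 13.88
ee_pos: [0.4827, 0.0479, 0.1592]
orientation: [0.002, -0.207, 0.978, -0.002]
ft_force: [0.1, -0.3, -7.3]
gripper_width: 0.0138
```

```bash
python3 g.py .483 .0475 .13 23.75
cat > v.py <<'E'
import sys
from bench import r
from h import *
import pickle
d={n:r.get_image(n) for n in("scene","top")};pickle.dump(d,open("im2.pkl","wb"))
s=d["scene"]["color"][170:290,280:400,::-1]; t=d["top"]["color"][190:290,170:270,::-1]
a=[cv2.resize(s,(400,400),interpolation=cv2.INTER_CUBIC),cv2.resize(t,(400,400),interpolation=cv2.INTER_CUBIC)]
cv2.imwrite(sys.argv[1],cv2.hconcat(a))
E
python3 v.py pics/h.png
python3 - <<'E'
import pickle
from h import *
import m
E
sed -n 1p /dev/null
```

```text
[-0.0002, -0.0007, 0.073] yaw 0.0008 q6 -2.03 tilt z [ 0.0045 -0.0041 -1.    ] toolx yaw deg -156.11
[0.4827 0.0479 0.1592] 13.875 [ 0.1 -0.3 -7.3] 0.0138
plate top c [0.4826 0.0472 0.014 ] edges [0.125  0.1993 0.1241 0.2004] yaw 23.81 px [225.9 248.2]
block top c [0.4891 0.0508 0.046 ] edges [0.1094 0.1795 0.1144 0.1438] yaw 23.78 px [224. 245.]
modtop top c [0.4824 0.0472 0.059 ] edges [0.0473 0.1014 0.0471 0.1013] yaw 23.72 px [224.5 246.2]
  red m [[0.5659 0.0849 0.014 ]]
tophalf>130 top c [ 0.5185 -0.3227  0.024 ] edges [0.1505 0.1102 0.1501 0.1104] yaw 166.3 px [325.1 234.6]
tophalf>170 top c [ 0.5184 -0.3226  0.024 ] edges [0.1474 0.1071 0.1473 0.1071] yaw 166.22 px [325.  234.7]
tophalf>200 top c [ 0.5185 -0.3226  0.024 ] edges [0.1438 0.1019 0.1435 0.1033] yaw 166.19 px [325.  234.6]
  red t [[ 0.5876 -0.3192  0.024 ]]
tray top c [0.4963 0.3383 0.032 ] edges [0.1754 0.2244 0.1753 0.2245] yaw 12.44 px [145.9 246.6]
plate scene c [0.4871 0.049  0.014 ] edges [0.2086 0.1368 0.2089 0.136 ] yaw 23.72 px [340.6 251.7]
block scene c [0.4855 0.0519 0.046 ] edges [0.1505 0.1104 0.1513 0.1107] yaw 23.55 px [342.6 244.9]
modtop scene c [0.4886 0.0578 0.059 ] edges [0.1084 0.0506 0.1079 0.051 ] yaw 23.81 px [343.1 243.3]
  red m [[0.5652 0.0863 0.014 ]]
tophalf>120 scene c [ 0.5205 -0.3169  0.024 ] edges [0.1508 0.1145 0.1514 0.1123] yaw 166.36 px [276.8 183.2]
tophalf>150 scene c [ 0.5209 -0.3154  0.024 ] edges [0.1454 0.1053 0.147  0.0929] yaw 164.46 px [276.9 183.5]
tray scene c [0.5067 0.3506 0.032 ] edges [0.233  0.1757 0.2324 0.1756] yaw 12.53 px [394.9 324.3]
```

View pics/h.png

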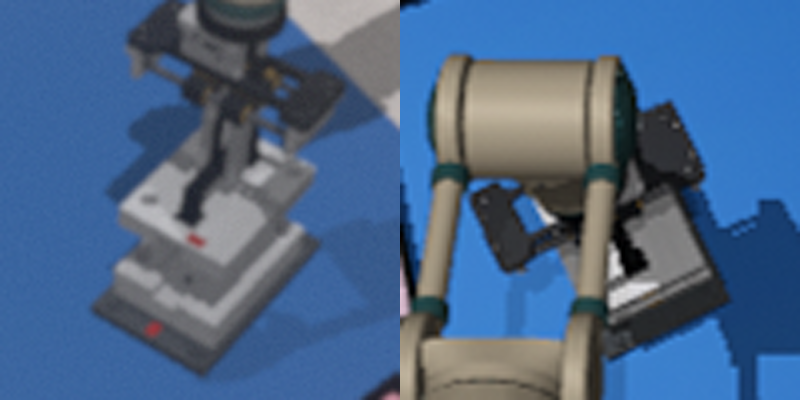

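Both red marks are at the same (+x) end. I'll refine the mould position from the empty-mould picture before lowering, and check the module in the tray against the place where I released it.

```bash
cat > m2.py <<'E'
import pickle,io,contextlib
from h import *
with contextlib.redirect_stdout(io.StringIO()): import m
from m import rep
up=8
def run(f,n,box,z,fn,name,k=1):
    d=pickle.load(open(f,"rb"));m.d=d
    x0,y0,x1,y1=box;im=cv2.resize(d[n]["color"][y0:y1,x0:x1],None,fx=up,fy=up,interpolation=cv2.INTER_CUBIC).astype(int)
    mk=cv2.morphologyEx(fn(im).astype(np.uint8),cv2.MORPH_CLOSE,cv2.getStructuringElement(cv2.MORPH_ELLIPSE,(k,k)),borderValue=0)
    mk=cv2.copyMakeBorder(mk,0,0,0,0,0)
    try: rep(name,n,mk,np.array([x0,y0]),z)
    except Exception as e: print(name,n,"fail",e)
bt=(192,208,262,285);bs=(300,215,385,285)
for f in("im0.pkl","im1.pkl"):
  for th in(120,150,180,200):
    run(f,"top",bt,.046,lambda im:(im[...,0]>th),f"block {f} {th}",121)
  for th in(115,125,135):
    run(f,"scene",bs,.046,lambda im:(im[...,0]>th),f"block {f} {th}",41)
tr=(120,215,175,285)
for th in(60,80,100):
    run("im2.pkl","top",(120,215,175,280),.034,lambda im:(im[...,0]-im[...,2]>th),f"mod tray {th}",5)
d=pickle.load(open("im1.pkl","rb"))
i=d["top"]["color"][205:285,185:265,::-1];cv2.imwrite("pics/blk.png",cv2.resize(i,(560,560),interpolation=cv2.INTER_CUBIC))
E
python3 m2.py
```

```text
block im0.pkl 120 top c [0.4891 0.0509 0.046 ] edges [0.1119 0.1819 0.1164 0.1458] yaw 23.65 px [223.9 245. ]
block im0.pkl 150 top c [0.4887 0.0507 0.046 ] edges [0.1095 0.1782 0.1141 0.144 ] yaw 23.77 px [224.  245.1]
block im0.pkl 180 top c [0.4881 0.0503 0.046 ] edges [0.107  0.1428 0.1113 0.1726] yaw 23.72 px [224.1 245.3]
block im0.pkl 200 top c [0.4876 0.0497 0.046 ] edges [0.1041 0.141  0.1073 0.1667] yaw 23.76 px [224.2 245.4]
block im0.pkl 115 scene c [0.4876 0.053  0.046 ] edges [0.164  0.1131 0.1506 0.1124] yaw 23.52 px [342.2 245.4]
block im0.pkl 125 scene c [0.4855 0.0519 0.046 ] edges [0.1505 0.1108 0.1514 0.1107] yaw 23.48 px [342.6 244.9]
block im0.pkl 135 scene c [0.4854 0.0518 0.046 ] edges [0.1483 0.1084 0.1496 0.1094] yaw 23.63 px [342.6 244.8]
block im1.pkl 120 top c [0.4891 0.0508 0.046 ] edges [0.1124 0.1818 0.1168 0.1462] yaw 23.77 px [223.9 245. ]
block im1.pkl 150 top c [0.4889 0.0507 0.046 ] edges [0.1101 0.1791 0.1147 0.1443] yaw 23.72 px [224.  245.1]
block im1.pkl 180 top c [0.4884 0.0504 0.046 ] edges [0.1076 0.1433 0.1122 0.1741] yaw 23.76 px [224.  245.2]
block im1.pkl 200 top c [0.4877 0.0499 0.046 ] edges [0.1056 0.142  0.1088 0.1683] yaw 23.74 px [224.2 245.4]
block im1.pkl 115 scene c [0.4888 0.0536 0.046 ] edges [0.1709 0.1148 0.1502 0.1134] yaw 23.57 px [341.9 245.7]
block im1.pkl 125 scene c [0.4881 0.0532 0.046 ] edges [0.1659 0.1127 0.1489 0.1116] yaw 23.53 px [342.  245.5]
block im1.pkl 135 scene c [0.488 0.053 0.046] edges [0.1638 0.1111 0.1474 0.11  ] yaw 23.6 px [342.  245.4]
mod tray 60 top c [0.4942 0.3331 0.034 ] edges [0.0507 0.1021 0.0519 0.1055] yaw 12.17 px [147.1 246.7]
mod tray 80 top c [0.4946 0.3336 0.034 ] edges [0.0475 0.1008 0.0507 0.102 ] yaw 11.6 px [147.  246.6]
mod tray 100 top c [0.4949 0.3344 0.034 ] edges [0.043  0.0994 0.0494 0.0991] yaw 10.81 px [146.8 246.5]
```

View pics/blk.png

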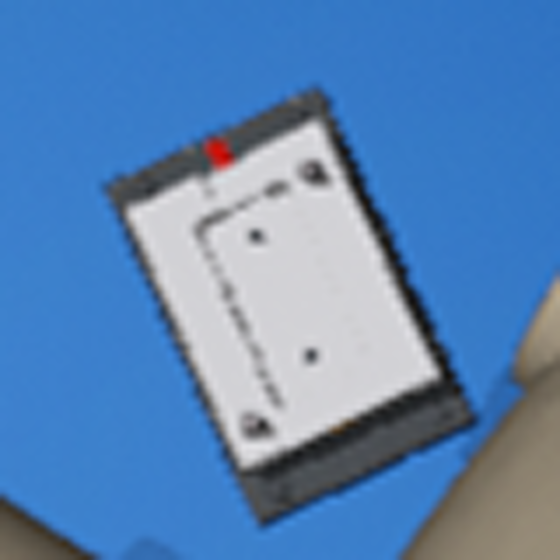

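In this picture the red mark touches the block's +x edge and bridged my red-channel mask. I'll repeat it on the green channel.

```bash
cat > m3.py <<'E'
import io,contextlib
with contextlib.redirect_stdout(io.StringIO()): from m2 import *
bt=(192,208,262,285);bs=(300,215,385,285)
for th in(165,180,200):
    run("im1.pkl","top",bt,.046,lambda im:(im.min(2)>th),f"block {th}",31)
    run("im0.pkl","top",(295,200,358,268),.024,lambda im:(im.min(2)>th),f"half {th}",31)
for th in(110,125,135,145):
    run("im1.pkl","scene",bs,.046,lambda im:(im.min(2)>th),f"block {th}",31)
    run("im0.pkl","scene",(245,160,312,210),.024,lambda im:(im.min(2)>th),f"half {th}",31)
E
python3 m3.py
```

```text
block 165 top c [0.4834 0.0482 0.046 ] edges [0.1087 0.1486 0.1083 0.1479] yaw 23.75 px [224.7 246.6]
half 165 top c [ 0.5185 -0.3226  0.024 ] edges [0.1477 0.1077 0.1474 0.1075] yaw 166.29 px [325.  234.6]
block 180 top c [0.4833 0.0481 0.046 ] edges [0.1074 0.1476 0.107  0.1466] yaw 23.78 px [224.7 246.6]
half 180 top c [ 0.5185 -0.3226  0.024 ] edges [0.1463 0.1061 0.146  0.1058] yaw 166.23 px [325.  234.6]
block 200 top c [0.4833 0.048  0.046 ] edges [0.105  0.1457 0.1049 0.1446] yaw 23.78 px [224.7 246.5]
half 200 top c [ 0.5186 -0.3228  0.024 ] edges [0.1434 0.1007 0.1433 0.1024] yaw 166.17 px [325.1 234.6]
block 110 scene c [0.4898 0.0542 0.046 ] edges [0.1746 0.1156 0.1531 0.1144] yaw 23.5 px [341.7 246. ]
half 110 scene c [ 0.5211 -0.3142  0.024 ] edges [0.1523 0.1241 0.153  0.1124] yaw 166.64 px [277.  183.8]
block 125 scene c [0.4881 0.0531 0.046 ] edges [0.166  0.1128 0.149  0.1115] yaw 23.52 px [342.  245.5]
half 125 scene c [ 0.5204 -0.3174  0.024 ] edges [0.1499 0.1127 0.1507 0.1121] yaw 166.64 px [276.8 183.1]
block 135 scene c [0.488 0.053 0.046] edges [0.1641 0.1111 0.1474 0.11  ] yaw 23.62 px [342.  245.4]
half 135 scene c [ 0.5204 -0.3173  0.024 ] edges [0.1482 0.1099 0.1491 0.1072] yaw 166.22 px [276.8 183.1]
block 145 scene c [0.4879 0.0529 0.046 ] edges [0.162  0.1094 0.1451 0.1084] yaw 23.62 px [342.1 245.4]
half 145 scene c [ 0.52   -0.3187  0.024 ] edges [0.1461 0.1055 0.1479 0.11  ] yaw 167.76 px [276.7 182.9]
```

>>> {"op": "drive_tool", "data": {"deltas": [{"travel":[0.0015,0.0,0.02],"yaw":0.0005},{"travel":[0.0015,0.0,0.045],"yaw":0.0005},{"travel":[0.0015,0.0,0.07],"yaw":0.0005},{"travel":[0.0015,0.0,0.084],"yaw":0.0005},{"travel":[0.0015,0.0,0.085],"yaw":0.0005}]}}

```text
time: 14.6
ee_pos: [0.4824, 0.046, 0.1245]
orientation: [0.001, -0.205, 0.979, -0.003]
ft_force: [0.2, -0.2, -8.0]
gripper_width: 0.0136
```

```bash
python3 g.py .4839 .0484 .12 23.77; python3 v.py pics/i.png
cat > red.py <<'E'
import pickle
from h import *
from bench import r
s=r.get_state();q=s["orientation"]
M=R.from_quat([q[1],q[2],q[3],q[0]]).as_matrix()
def reds(d,box):
    x0,y0,x1,y1=box;im=cv2.resize(d["color"][y0:y1,x0:x1],None,fx=8,fy=8,interpolation=cv2.INTER_CUBIC).astype(int)
    w=np.clip(im[...,0]-np.maximum(im[...,1],im[...,2])-25,0,None).astype(float)
    n,l=cv2.connectedComponents((w>0).astype(np.uint8));o=[]
    for i in range(1,n):
        y,x=np.nonzero(l==i)
        if len(x)<150:continue
        ww=w[y,x];o.append(((np.array([(x*ww).sum(),(y*ww).sum()])/ww.sum()+.5)/8-.5+[x0,y0],len(x)))
    return o
if __name__=="__main__":
    d0=pickle.load(open("im0.pkl","rb"))["scene"];d2=pickle.load(open("im2.pkl","rb"))["scene"]
    a=np.radians(-13.75);c0=np.array([.5204,-.3173])
    for p,n in reds(d0,(245,160,312,210)):
        P=ray(d0,p,.024)[0,:2]-c0;f=np.array([np.cos(a)*P[0]+np.sin(a)*P[1],-np.sin(a)*P[0]+np.cos(a)*P[1]]);print("half-frame red",f.round(4),n,p.round(1))
    zt=s["ee_pos"][2]-.0546+.022
    b=np.arctan2(M[1,0],M[0,0])+np.pi
    for p,n in reds(d2,(300,170,385,290)):
        P=ray(d2,p,zt)[0];print("held red",P.round(4),n,p.round(1), "-> half centre",(P[:2]-np.array([np.cos(b)*f[0]-np.sin(b)*f[1],np.sin(b)*f[0]+np.cos(b)*f[1]])).round(4),"TCP",s["ee_pos"].round(4))
E
python3 red.py
```

```text
[-0.006, 0.0041, 0.0113] yaw -0.0005 q6 -2.03 tilt z [ 0.0034 -0.0048 -1.    ] toolx yaw deg -156.32
[0.4824 0.046  0.1245] 14.6 [ 0.2 -0.2 -8. ] 0.0136
half-frame red [0.0656 0.0184] 537 [259.7 189.4]
held red [0.5358 0.0945 0.0927] 854 [337.3 249.2] -> half centre [0.4831 0.0512] TCP [0.4829 0.046  0.1253]
held red [0.6029 0.1397 0.0927] 1123 [325.7 268.2] -> half centre [0.5502 0.0965] TCP [0.4829 0.046  0.1253]
```

View pics/i.png

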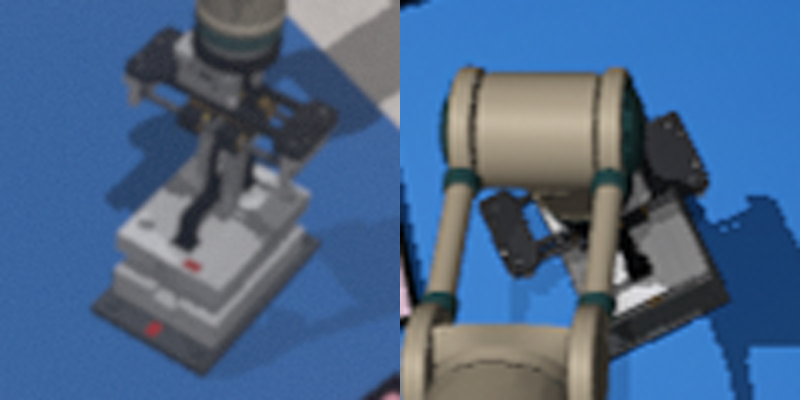

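The two estimates agree within about 2 mm, both inside the 4.5 mm capture of the tapered tips. I'll apply the averaged shift.

```bash
python3 g.py .4843 .0478 .1145 23.77;python3 g.py .4843 .0478 .1145 23.77
```

```text
[-0.0048, 0.0029, 0.0269] yaw -0.0005 q6 -2.03 tilt z [ 0.0051 -0.0049 -1.    ] toolx yaw deg -156.31
[0.4829 0.046  0.1253] 14.7 [ 0.7 -0.9 -6.3] 0.0133
[-0.0048, 0.0029, 0.0269] yaw -0.0005 q6 -2.03 tilt z [ 0.0051 -0.0049 -1.    ] toolx yaw deg -156.31
[0.4829 0.046  0.1253] 14.7 [ 0.7 -0.9 -6.3] 0.0133
```

>>> {"op": "drive_tool", "data": {"deltas": [{"travel":[-0.005,0.003,0.0],"yaw":0},{"travel":[-0.005,0.003,0.005],"yaw":0},{"travel":[-0.005,0.003,0.012],"yaw":0},{"travel":[-0.005,0.003,0.018],"yaw":0},{"travel":[-0.005,0.003,0.02],"yaw":0}]}}

```text
time: 15.32
ee_pos: [0.4841, 0.0479, 0.117]
orientation: [0.002, -0.205, 0.979, -0.003]
ft_force: [0.2, 0.3, -7.2]
gripper_width: 0.0136
```

```bash
python3 g.py .4843 .0478 .1145 23.77;python3 v.py pics/j.png; python3 red.py
```

```text
[-0.0003, -0.0003, 0.0062] yaw -0.0004 q6 -2.02 tilt z [ 0.0045 -0.0049 -1.    ] toolx yaw deg -156.31
[0.4841 0.0479 0.117 ] 15.325 [ 0.2  0.3 -7.2] 0.0136
half-frame red [0.0656 0.0184] 537 [259.7 189.4]
held red [0.537  0.0961 0.0845] 833 [337.  251.6] -> half centre [0.4844 0.0528] TCP [0.4842 0.0478 0.1171]
held red [0.5991 0.1342 0.0845] 1108 [325.6 268.3] -> half centre [0.5465 0.091 ] TCP [0.4842 0.0478 0.1171]
```

View pics/j.png

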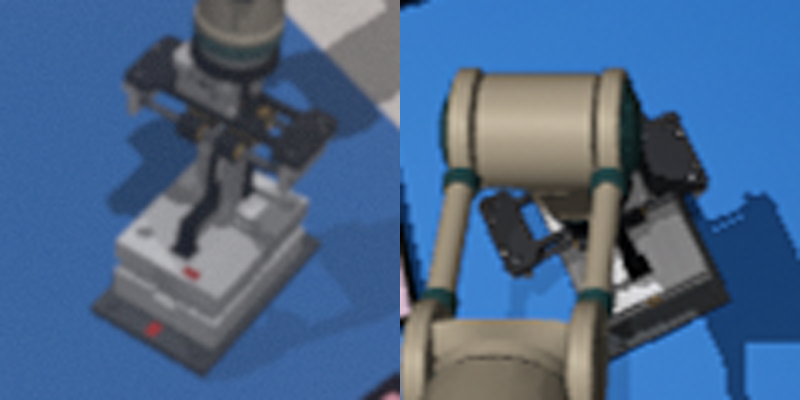

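The underside is now below the pin tips with the full weight still on the wrist and no side load, so the pins are in the holes. Continuing slowly.

>>> {"op": "drive_tool", "data": {"deltas": [{"travel":[0,0,0.003],"yaw":0},{"travel":[0,0,0.006],"yaw":0},{"travel":[0,0,0.008],"yaw":0},{"travel":[0,0,0.01],"yaw":0},{"travel":[0,0,0.01],"yaw":0}]}}

```text
time: 16.05
ee_pos: [0.4842, 0.0478, 0.113]
orientation: [0.002, -0.205, 0.979, -0.003]
ft_force: [0.7, 0.3, -6.6]
gripper_width: 0.0137
```

```bash
python3 g.py .4843 .0478 .1 23.77
python3 - <<'E'
from bench import r
print(r.get_state()["moment"].round(2))
E
```

```text
[-0.0001, 0.0001, 0.0326] yaw -0.0005 q6 -2.02 tilt z [ 0.0046 -0.0049 -1.    ] toolx yaw deg -156.32
[0.4842 0.0478 0.113 ] 16.05 [ 0.7  0.3 -6.6] 0.0137
[ 0.04 -0.01  0.  ]
```

>>> {"op": "drive_tool", "data": {"deltas": [{"travel":[0,0,0.002],"yaw":-0.0004},{"travel":[0,0,0.004],"yaw":-0.0004},{"travel":[0,0,0.006],"yaw":-0.0004},{"travel":[0,0,0.008],"yaw":-0.0004},{"travel":[0,0,0.008],"yaw":-0.0004}]}}

```text
time: 16.68
ee_pos: [0.4842, 0.0478, 0.1098]
orientation: [0.002, -0.206, 0.979, -0.003]
ft_force: [-0.0, 0.9, -7.1]
gripper_width: 0.0133
```

```bash
python3 g.py .4843 .0478 .1 23.77
python3 - <<'E'
from bench import r
print(r.get_state()["moment"].round(2))
E
```

```text
[-0.0002, 0.0, 0.0244] yaw -0.0001 q6 -2.02 tilt z [ 0.0044 -0.0049 -1.    ] toolx yaw deg -156.24
[0.4842 0.0478 0.1098] 16.675 [-0.   0.9 -7.1] 0.0133
[ 0.06  0.03 -0.02]
```

Still free. Two more small descents; the seat is expected at TCP z of about 0.1006.

>>> {"op": "drive_tool", "data": {"deltas": [{"travel":[0,0,0.003],"yaw":0},{"travel":[0,0,0.006],"yaw":0},{"travel":[0,0,0.009],"yaw":0},{"travel":[0,0,0.012],"yaw":0},{"travel":[0,0,0.012],"yaw":0}]}}

```text
time: 17.3
ee_pos: [0.4841, 0.0478, 0.1048]
orientation: [0.002, -0.206, 0.979, -0.003]
ft_force: [0.1, -0.5, -6.8]
gripper_width: 0.0142
```

```bash
python3 g.py .4843 .0478 .1 23.77
python3 - <<'E'
from bench import r
print(r.get_state()["moment"].round(2))
E
```

```text
[-0.0005, -0.0002, 0.012] yaw -0.0001 q6 -2.02 tilt z [ 0.0041 -0.0048 -1.    ] toolx yaw deg -156.24
[0.4841 0.0478 0.1048] 17.3 [ 0.1 -0.5 -6.8] 0.0142
[ 0.02  0.01 -0.01]
```

>>> {"op": "drive_tool", "data": {"deltas": [{"travel":[0,0,0.003],"yaw":0},{"travel":[0,0,0.006],"yaw":0},{"travel":[0,0,0.008],"yaw":0},{"travel":[0,0,0.01],"yaw":0},{"travel":[0,0,0.01],"yaw":0}]}}

```text
time: 17.92
ee_pos: [0.4842, 0.0477, 0.101]
orientation: [0.002, -0.206, 0.979, -0.003]
ft_force: [0.8, -0.0, -4.4]
gripper_width: 0.0137
```

```bash
python3 g.py .4843 .0478 .1 23.77
python3 - <<'E'
from bench import r
print(r.get_state()["moment"].round(2))
E
```

```text
[-0.0004, 0.0001, 0.0025] yaw -0.0001 q6 -2.02 tilt z [ 0.0042 -0.005  -1.    ] toolx yaw deg -156.24
[0.4842 0.0477 0.101 ] 17.925 [ 0.8 -0.  -4.4] 0.0137
[ 0.01  0.09 -0.01]
```

Contact is starting: the load has dropped from 7 to 4.4 N. A last press of about 1 mm, then release.

>>> {"op": "drive_tool", "data": {"deltas": [{"travel":[0,0,0.002],"yaw":0},{"travel":[0,0,0.003],"yaw":0},{"travel":[0,0,0.004],"yaw":0},{"travel":[0,0,0.004],"yaw":0},{"travel":[0,0,0.004],"yaw":0}]}}

```text
time: 18.55
ee_pos: [0.4843, 0.0475, 0.1007]
orientation: [0.002, -0.206, 0.979, -0.003]
ft_force: [-3.0, -1.9, 7.1]
gripper_width: 0.0136
```

```bash
python3 g.py .4843 .0478 .1 23.77; python3 v.py pics/k.png
```

```text
[-0.0003, 0.0007, 0.0017] yaw -0.0 q6 -2.02 tilt z [ 0.0051 -0.0055 -1.    ] toolx yaw deg -156.23
[0.4843 0.0475 0.1007] 18.55 [-3.  -1.9  7.1] 0.0136
```

View pics/k.png

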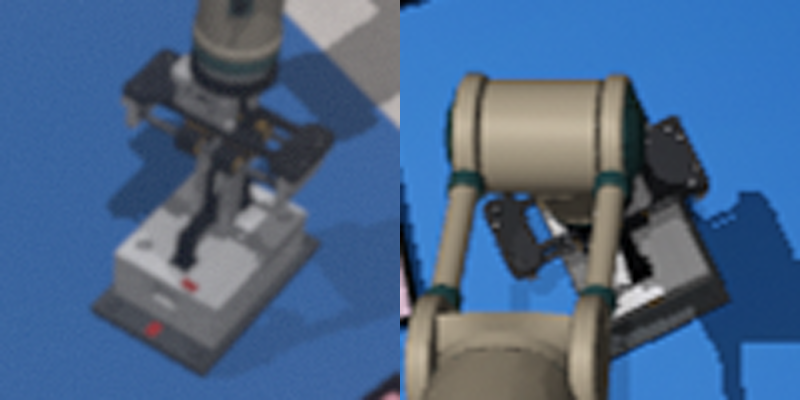

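The mould is closed, with no gap visible along the faces (crop (200,290)), TCP z at 0.1007 as expected. Releasing and backing off straight up.

>>> {"op": "drive_tool", "data": {"deltas": [{"travel":[0,0,0],"yaw":0},{"travel":[0,0,0],"yaw":0},{"travel":[0,0,0],"yaw":0},{"travel":[0,0,0],"yaw":0},{"travel":[0,0,0],"yaw":0}], "grip": -1}}

```text
time: 19.27
ee_pos: [0.4843, 0.0475, 0.1006]
orientation: [0.002, -0.206, 0.979, -0.003]
ft_force: [-0.2, 0.1, -0.2]
gripper_width: 0.0603
```

>>> {"op": "drive_tool", "data": {"deltas": [{"travel":[0,0,-0.01],"yaw":0},{"travel":[0,0,-0.06],"yaw":0},{"travel":[0,0,-0.15],"yaw":0},{"travel":[0,0,-0.27],"yaw":0},{"travel":[0,0,-0.35],"yaw":0}]}}

```text
time: 19.9
ee_pos: [0.4842, 0.0483, 0.2431]
orientation: [0.003, -0.206, 0.979, -0.004]
ft_force: [1.0, 0.2, -0.6]
gripper_width: 0.0941
```

```bash
python3 g.py .3 -.15 .25 23.77
```

```text
[0.6212, -0.2681, -0.0183] yaw -0.0 q6 -2.02 tilt z [ 0.008  -0.0055 -1.    ] toolx yaw deg -156.23
[0.4842 0.0483 0.2431] 19.9 [ 1.   0.2 -0.6] 0.0941
```

Moving the arm aside for an unobstructed final check.

>>> {"op": "drive_tool", "data": {"deltas": [{"travel":[0.08,-0.06,-0.02],"yaw":0},{"travel":[0.18,-0.16,-0.02],"yaw":0},{"travel":[0.28,-0.27,-0.02],"yaw":0},{"travel":[0.36,-0.38,-0.02],"yaw":0},{"travel":[0.42,-0.48,-0.02],"yaw":0}]}}

```text
time: 20.52
ee_pos: [0.407, -0.1968, 0.2523]
orientation: [0.004, -0.205, 0.979, -0.004]
ft_force: [0.7, -0.9, 0.2]
gripper_width: 0.0942
```

>>> {"op": "drive_tool", "data": {"deltas": [{"travel":[0.0,-0.1,0],"yaw":0},{"travel":[0.0,-0.2,0],"yaw":0},{"travel":[0,-0.25,0],"yaw":0},{"travel":[0,-0.25,0],"yaw":0},{"travel":[0,-0.25,0],"yaw":0}]}}

```text
time: 21.15
ee_pos: [0.4466, -0.2869, 0.2532]
orientation: [0.003, -0.206, 0.979, -0.003]
ft_force: [-0.0, -0.4, -0.2]
gripper_width: 0.0941
```

```bash
cat > fin.py <<'E'
import io,contextlib
with contextlib.redirect_stdout(io.StringIO()): from m2 import *
from bench import r
d2={n:r.get_image(n) for n in("scene","top")};pickle.dump(d2,open("im3.pkl","wb"))
d=d2
s=d["scene"]["color"][200:380,280:460,::-1]; t=d["top"]["color"][150:300,110:260,::-1]
cv2.imwrite("pics/l.png",cv2.hconcat([cv2.resize(s,(400,400),interpolation=cv2.INTER_CUBIC),cv2.resize(t,(400,400),interpolation=cv2.INTER_CUBIC)]))
cv2.imwrite("pics/l2.png",d["scene"]["color"][:,:,::-1])
for th in(165,190):
    run("im3.pkl","top",(192,200,262,285),.068,lambda im:(im.min(2)>th),f"closed half {th}",31)
run("im3.pkl","top",(120,215,175,280),.034,lambda im:(im[...,0]-im[...,2]>80),"mod",5)
E
python3 fin.py
```

```text
closed half 165 top c [0.4835 0.048  0.068 ] edges [0.1086 0.149  0.1085 0.1481] yaw 23.78 px [224.  245.6]
closed half 190 top c [0.4834 0.0479 0.068 ] edges [0.1064 0.147  0.1064 0.1458] yaw 23.81 px [224.1 245.6]
mod top c [0.4946 0.3336 0.034 ] edges [0.0481 0.1004 0.0504 0.1022] yaw 11.87 px [147.  246.6]
```

View pics/l.png

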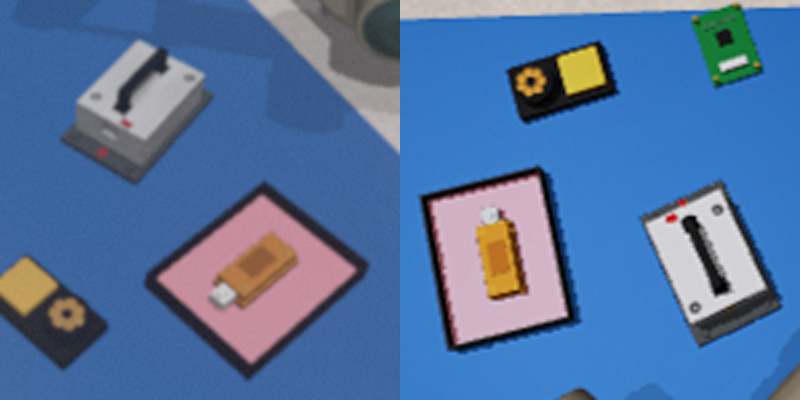

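View pics/l2.png

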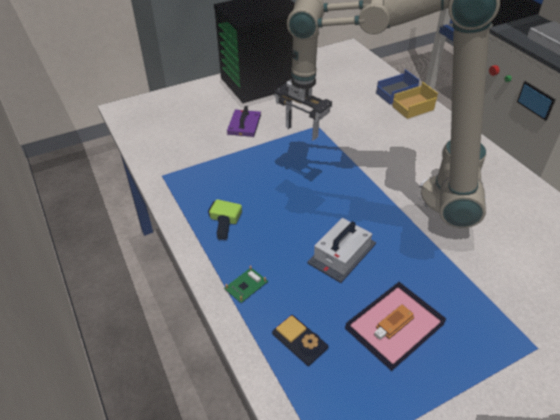

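The closed half measures (0.4835, 0.048) at yaw 23.8°, matching the block's (0.4834, 0.0481) at 23.75°. Pins show in both holes, the module is flat in the tray, and the bystanders are where they started. Handing in.

```bash
python3 -c "
from bench import r
s=r.get_state();print(s['time'],abs(s['joint_vel']).max(),s['ft_force'].round(1));print(r.finish_job())"
```

```text
21.25 0.005070002300311171 [-0.6  0.2  0.5]
the job is handed in; nothing more can be done
None
```

I lifted the module out of the mould level, laid it flat in the tray and released it. Then I lowered the top half onto the guide pins with the red marks at the same end, released it, and handed the job in at 21.3 s of the 66 s allowed.

**Last checks:**
- **Top half position:** the top camera put its centre at (0.4835, 0.0480), yaw 23.8°. The lower block measured (0.4834, 0.0481), yaw 23.75°.
- **Seating:** a pin showed in each hole and no gap was visible. The load came off the wrist at the expected seat height (TCP 0.1007).
- **Module:** it lay flat and right side up, near the tray's centre.
- **Surroundings:** by eye, the bystanders and the purple look-alike had not moved. The arm was clear of everything.

**What disagreed:**
- **Two cameras:** before lowering, they differed by about 2 mm on where to put the top half, so I used the average. It went on without side load.
- **Module in the tray:** the top camera showed it about 3 mm from where I released it. I put this down to its visible side skewing the measurement and to calibration error. It is well inside the tray limits.

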